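# Click a vial rack into the autosampler lane

### The job

Pick up the white vial rack by its fin, set it down in the open mouth of the aluminium loading lane, nose towards the sprung pad, and slide it in so that its teeth click past the sprung pawl until the pad at the lane's end is pressed in about half way. Let go so that the pawl alone holds the rack there, lying flat in the lane. Work gently: never press the pad right in or force the rack against the lane, and leave the bottle, the beaker and the mouse where they are.

Things in the scene. Friction and masses are not known exactly. Their poses are not given: they have to be found in the camera images.
- rack_grip (a point): Centre of the grip fin of the loose white plastic vial rack (about 0.25 kg), mid-length and mid-width, 56 mm above the rack's underside. Fin: 30 long (x), 16 thick (y, grasp across it), from 30 to 78 mm above the underside. Rack: 130 long x 40 wide x 30 high. Four amber vials 36 and 54 mm before and behind the fin reach 52 mm up. x points to the nose, z up.
- rack_teeth (a point): Middle of the 7 saw teeth on the rack's left (+y) side, 8 mm behind the fin's centre, 20 mm left, 23 mm above the underside; axes as the rack. Teeth 5 mm deep, 8 mm pitch, on a step 16 to 30 mm above the underside, from 20 mm ahead of the fin's centre to 36 mm behind it. Forwards they ride past the pawl, backwards they catch on it.
- bay: Aluminium loading lane, fixed. Origin: centre of the underside of its 340 x 90 x 8 mm base plate; x along the lane in the push direction, y left. Floor 8 mm above the bench: a rack lying in it has rack_grip 64 mm above the bench. Walls 14 mm above the floor, 42 mm apart (1 mm play each side) from x = -10 to 105 mm, flaring to 66 mm apart at x = -60 mm; open behind that.
- set_down (a point): Point of the lane, 90 mm behind its origin on its middle line and 64 mm above the bench, where rack_grip comes when the rack is set down with its nose in the flare, short of the pawl. Axes as the lane.
- pawl_tip (a point): Resting tip of the pawl, 20 mm ahead of the lane's origin, 16 mm left of its middle line, 31 mm above the bench. The pawl, a steel arm 48 mm long, is pivoted 42 mm farther back and 24 mm farther left and lies 26 to 36 mm above the bench.
- pad_zone (a point): Middle of where the face of the sprung pad may rest: 86 mm ahead of the lane's origin, 24 mm above the bench. The real face rests up to 15 mm nearer or farther (differs every time, not reported: see or feel it), so the rack meets it with rack_grip 6 to 36 mm ahead of the lane's origin. Behind it a white housing 66 mm wide, 42 mm high.
- pawl (a joint): Angle (rad) of the sprung pawl. 0 = at rest, or in a tooth gap; a passing tooth swings it outward to about 0.07, then it snaps back. Passing a tooth takes roughly 1 to 4 N of push. When let go the rack falls back up to 8 mm until a tooth catches on the tip.
- pad (a joint): How far (m) the grey sprung pad (36 wide, 26 high, 6 mm thick, on a steel stem) is pressed in along the lane's x: 0 = fully out, 0.030 = right in against its stop, 0.015 = half way. Its spring gives about 2 N at the start and 0.5 N more per mm: 9.5 N at half way.
- bottle: Amber glass bottle with black cap, 72 mm diameter, 150 mm high, a bystander. Origin at the centre of its underside.
- beaker: Clear glass beaker, 68 mm diameter, 85 mm high, a bystander. Origin at the centre of its underside.
- mouse: Grey computer mouse, 100 x 60 x 30 mm, a bystander. Origin at the centre of its underside.
There are look-alikes about, which are no part of the job. What is shaped like the part that bears rack_grip but blue or turquoise is not meant.

How it is judged:
On the way, in this order (a step that is already met when the one before it is completed fails the run):
1. the rack is set down on the lane floor, its nose in the lane, short of the pawl's first tooth (y of rack_grip in the frame of bay between -0.01 and 0.01 m and z of rack_grip in the frame of bay between 0.06 and 0.068 m and angle between the x axis of rack_grip and the x axis of bay, either way round below 0.15 rad and x of rack_grip in the frame of bay between -0.13 and -0.01 m), for 0.1 s.
2. the rack, lying in the lane, swings the pawl aside (y of rack_grip in the frame of bay between -0.004 and 0.004 m and z of rack_grip in the frame of bay between 0.06 and 0.068 m and value of joint pawl above 0.035 rad).
3. the rack presses the pad in (y of rack_grip in the frame of bay between -0.004 and 0.004 m and z of rack_grip in the frame of bay between 0.06 and 0.068 m and angle between the x axis of rack_grip and the x axis of bay, either way round below 0.06 rad and angle between rack_grip's own z axis and vertical below 0.06 rad and value of joint pad above 0.008 m), for 0.2 s.
At the end, for the whole second after the job is handed in: The rack lies flat in the lane (within 4 mm of its middle line, 4 mm of its height, 0.06 rad of its direction and of level), let go and at rest; the pawl is back in a tooth gap (under 0.035 rad) and holds the pad pressed in by 8 to 22 mm of its 30 mm (all of step 3 and value of joint pad below 0.022 m and value of joint pawl below 0.035 rad and linear speed of rack below 0.01 m/s); the robot touches nothing.
It fails at once if the pad is pressed in beyond 27 mm (value of joint pad above 0.027 m).
It fails at once if while it slides in (rack_grip from 60 mm behind the lane's origin onwards), the rack is forced against the lane or its pawl with over 40 N (x of rack_grip in the frame of bay above -0.06 m and contact force between rack and bay above 40 N).
It fails at once if a bystander is moved by over 30 mm (distance of any of bottle, beaker, mouse from where it was at the start of the episode above 0.03 m).
It also fails if it takes over 56 s, if anything falls off the work surface, if the arm or the gripper's body presses on something with over 40 N, if the wrist force passes 120 N, or if a joint passes its speed limit or range.

### The arm

A 6-joint arm with a two-finger parallel gripper is mounted at the origin on the work surface. World frame = base frame: x ahead of the robot, y to its left, z up, the work surface at z = 0. Lengths are in m, angles in rad, forces in N, time in s.
With the tool pointing down it reaches from about 0.425 to 0.95 m from the base axis. Payload 3.5 kg.
Tool frame: the origin (TCP) lies on the centre line of the jaws, within the pads' length; the fingertips stand 17 mm ahead of it and the grasp point (between the pads) lies 2 mm behind it; z points along the fingers, y is the line along which they close (so a half turn about z gives the same grasp; the last joint's range is limited). The gripper opens to 85 mm and grips with 20 to 120 N. Pads are 22 mm wide; open, the fingers measure 114 mm over their backs; the gripper's body (76 mm by 85 mm) begins 54 mm behind the grasp point. The pads swing forward as they close: fully open they stand 13 mm farther back than shut.
Start: joints at [-1.354, 0.286, 1.577, -0, 1.279, -0.15], TCP at [0.242, -0.63, 0.248] pointing down, gripper open.
Joint ranges: [-2.77, 2.77], [-0.9, 2.22], [0.21, 2.48], [-1.53, 4.67], [0.24, 2.81], [-2.84, 2.84]. Speed limits (rad/s): [2.79, 2.79, 3.14, 3.14, 3.14, 3.14].

### API

Orientations are given as a unit quaternion [x, y, z, w].
In Python, from plant import ctrl gives the robot as it stands. The module is installed in compiled form; this text tells all that it offers.
- The arm moves only by the tool drive_tool, never from a script. Its argument "moves" is a list of rows, each a list of 3 entries, a list of its own where there are three numbers: the turn, a rotation vector about the tool's x, y, z in rad, then the shift along the tool's x, y, z in m, then the finger opening in m, from 0 to 0.0854. A call has 1 to 5 rows; each row shifts and turns the commanded pose from where the row before left it, along the tool's axes as they then stand; what a row does not reach is not made up. A row lasts 1/8 s, in which the tool goes at most 62.5 mm and 10.7 degrees, less where a joint would pass 70% of its speed; a pose out of reach is approached as far as the arm can. A call with a gripper value outside its range is refused whole. The fingers move at their own pace and stop on an object; "grip_force" is the grip in N (left out, the last holds). Time passes only in rows, so rows that do not move let the fingers close. It gives the time, the measured TCP pose, the force, the opening and the grip force at its end, in the units of the state.
- ctrl.get_state(): the state, without advancing time (a new reading comes with each control period).
- ctrl.read_camera(name): name is "scene" or "side" or "wrist"; returns a dict with "image" (420x560x3 uint8, red, green, blue), "fx", "fy", "cx", "cy" (pixels), "R" (3x3) and "t" (3): a world point X has camera coordinates R X + t. Camera axes: x right, y down, z forward; pixel columns grow to the right and rows downward; lengths in m; the calibration is good to about 2 mm. A picture is of the moment at which its call begins. There is no depth.
- ctrl.sign_off(): hands the job in; it is judged then, once.
The state is a dict: "time": time; "qpos": joint angles; "dq": joint speeds; "joint_efforts": joint torques, N m; "eef_pos": TCP position; "tcp_rot": TCP orientation; "contact_force": force on the tool from outside, world axes, zero at the start; "wrist_torque": the same for the moment, N m; "opening": opening from 0.0 (shut) to 1.0 (fully open); "finger_force": force on a finger pad.
Only numpy, scipy, OpenCV 4.12 (cv2) and the standard library are available. Lean on these libraries where they do the work, as an engineer would, in place of code of your own. Each camera call takes 0.05 s, during which the arm holds its last target. There are 200 camera calls.

## Working session

There is one attempt and no reset: what is moved stays moved. The work goes in short steps, Python scripts to look and compute and a tool call to move; the robot and the scene stay as the last step left them, time stands still between calls to the robot, and variables do not carry over. Pictures are saved under pics/ and viewed, at most 10 in all, crops included, and the job is handed in when it is done.

Besides the shell and the picture viewer there is one more tool, called after "Call:" in YAML: its name, and indented under it one key for each argument. drive_tool: Moves the arm, as the interface text tells. Its arguments: {"type":"object","properties":{"moves":{"type":"array","items":{"type":"array"}},"grip_force":{"type":"number"}},"required":["moves"]}

```bash
mkdir -p pics; cat > h.py <<'E'
import numpy as np, cv2
from plant import ctrl
def cam(n):
    c=ctrl.read_camera(n); c['R']=np.array(c['R']).reshape(3,3); c['t']=np.array(c['t']); c['bgr']=cv2.cvtColor(c['image'],cv2.COLOR_RGB2BGR); return c
def ray(c,p):
    d=c['R'].T@np.array([(p[0]-c['cx'])/c['fx'],(p[1]-c['cy'])/c['fy'],1.]); return -c['R'].T@c['t'],d
def plane(c,p,z):
    o,d=ray(c,p); return o+d*(z-o[2])/d[2]
def two(c1,p1,c2,p2):
    o1,d1=ray(c1,p1);o2,d2=ray(c2,p2); s=np.linalg.lstsq(np.c_[d1,-d2],o2-o1,rcond=None)[0]
    a,b=o1+s[0]*d1,o2+s[1]*d2; return (a+b)/2,np.linalg.norm(a-b)
def proj(c,X):
    x=c['R']@np.array(X)+c['t']; return np.array([c['fx']*x[0]/x[2]+c['cx'],c['fy']*x[1]/x[2]+c['cy']])
E
python3 - <<'E'
from h import *
for n in('scene','side'):
    c=cam(n); cv2.imwrite(f'pics/{n}0.png',c['bgr']); print(n,c['fx'],c['cx'],c['cy'],-c['R'].T@c['t'],c['R'][2])
print(ctrl.get_state())
E
```

```text
scene 424.2331264896534 275.4660554596949 204.37549549613436 [ 1.34352351 -0.49714404  0.97547032] [-0.60290484  0.38997447 -0.69600694]
side 383.8030996656408 279.4097868940768 212.4587636720731 [0.11980975 0.77125159 0.8461036 ] [ 0.36376303 -0.65457561 -0.66272711]
{'time': 0.1, 'qpos': array([-1.35398963e+00,  2.87102529e-01,  1.57806312e+00,  3.44095130e-05,
        1.27860294e+00, -1.50013866e-01]), 'dq': array([ 0.00041773, -0.00196388, -0.00189771,  0.00030754,  0.00042822,
       -0.00186927]), 'joint_efforts': array([ 6.10716379e-04, -4.07296085e+01, -2.93700528e+01, -1.34604088e-04,
        3.39874954e-03,  5.93367275e-06]), 'eef_pos': array([ 0.24199034, -0.62952056,  0.24705089]), 'tcp_rot': array([ 9.83227757e-01,  1.82378709e-01, -1.98664355e-05, -1.08790820e-03]), 'contact_force': array([ 1.19774175, -0.09588223,  0.09655248]), 'wrist_torque': array([-0.00391412,  0.01921219, -0.00647826]), 'finger_force': 0.0, 'opening': 0.9998083280917085}
```

View pics/scene0.png

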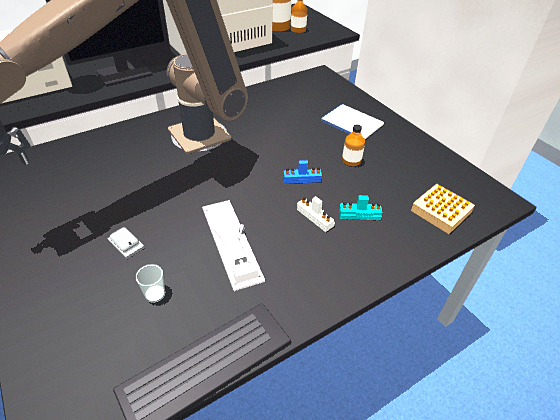

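View pics/side0.png

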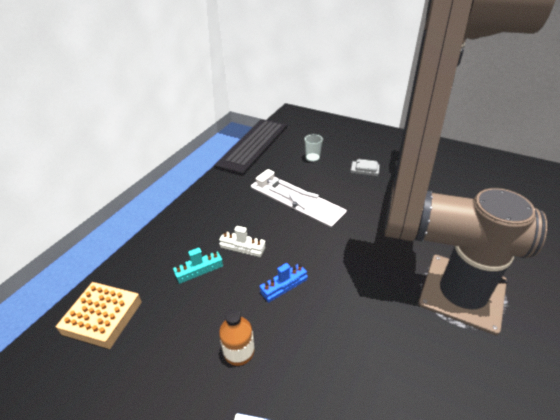

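Scene: white rack at (317,213), look-alikes blue (303,173) and turquoise (361,208). The white rack is the one described. The lane runs from (210,205) to (250,285), with its white housing at (243,265), so the open mouth faces the robot. The side view agrees: rack at (242,241), housing at (265,180). Next is a close crop to check the choice.

```bash
python3 - <<'E'
import cv2,numpy as np
a=cv2.imread('pics/scene0.png');b=cv2.imread('pics/side0.png')
A=cv2.resize(a[195:295,195:345],None,fx=4,fy=4,interpolation=cv2.INTER_CUBIC)[:, :]
cv2.imwrite('pics/cropA.png',cv2.resize(a[190:295,195:345],None,fx=5.3,fy=5.3,interpolation=cv2.INTER_CUBIC))
cv2.imwrite('pics/cropB.png',cv2.resize(b[160:265,210:360],None,fx=5.3,fy=5.3,interpolation=cv2.INTER_CUBIC))
E
```

```text
(no output)
```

View pics/cropA.png

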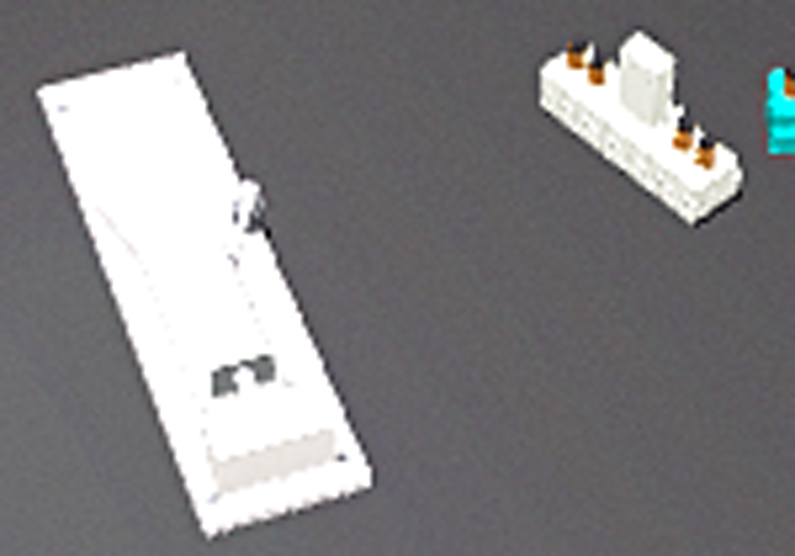

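View pics/cropB.png

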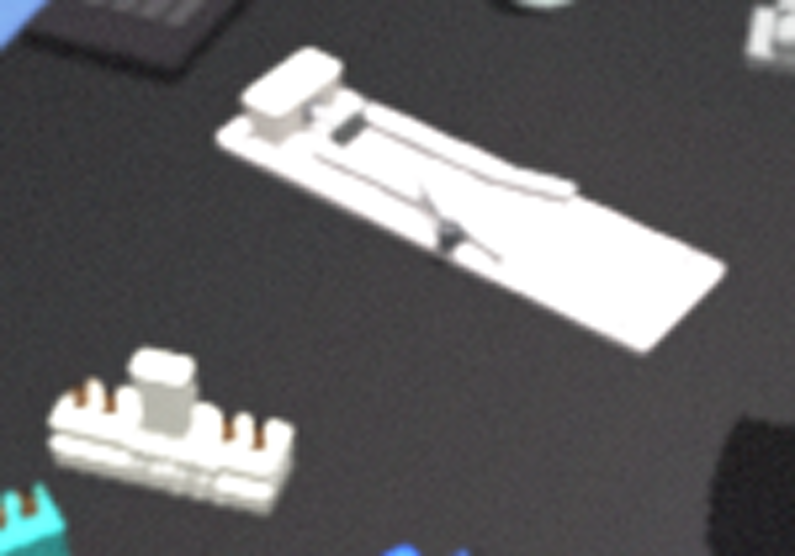

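```bash
python3 - <<'E'
from h import *
a=cam('scene');b=cam('side')
f=5.3
A=lambda x,y:(195+x/f,190+y/f)
B=lambda x,y:(210+x/f,160+y/f)
print('lane scene mouthR,mouthL',plane(a,A(38,92),.008),plane(a,A(184,53),.008),'end', plane(a,A(208,538),0),plane(a,A(372,485),0))
print('lane side mouthR,mouthL',plane(b,B(725,268),.008),plane(b,B(642,354),0),'endL', plane(b,B(217,140),0.004))
print('pad', two(a,A(243,375),b,B(350,128)))
print('fin top', two(a,A(646,48),b,B(163,362)), plane(a,A(646,48),.078),plane(b,B(163,362),.078))
print('rack bottom front corner scene',plane(a,A(697,225),0),plane(a,A(541,105),0),plane(a,A(742,186),0))
print('rack side corners',plane(b,B(55,460),0),plane(b,B(265,515),0))
print('bottle',plane(b,(237,355),0),'beaker',plane(a,(154,298),0),'mouse',plane(a,(126,245),0))
w=cam('wrist');cv2.imwrite('pics/w0.png',w['bgr']);print(-w['R'].T@w['t'],w['R'],w['fx'])
from scipy.spatial.transform import Rotation as R
print(R.from_quat(ctrl.get_state()['tcp_rot']).as_matrix())
E
```

```text
lane scene mouthR,mouthL [ 0.39668451 -0.16678534  0.008     ] [ 0.41106289 -0.07428761  0.008     ] end [ 0.7310277  -0.22633258  0.        ] [ 0.74597348 -0.13732195  0.        ]
lane side mouthR,mouthL [ 0.38580629 -0.16473737  0.008     ] [ 0.40496949 -0.07772761  0.        ] endL [ 0.73983749 -0.1391251   0.004     ]
pad (array([ 0.65747624, -0.16957383,  0.01951553]), np.float64(0.008019624629328806))
fin top (array([0.6098468 , 0.12642053, 0.07880374]), np.float64(0.004578489403573485)) [0.61105883 0.12835879 0.078     ] [0.60887141 0.12396152 0.078     ]
rack bottom front corner scene [ 6.85459046e-01  1.20038118e-01 -1.11022302e-16] [ 5.56085745e-01  9.68022337e-02 -1.11022302e-16] [6.74005377e-01 1.61953356e-01 1.11022302e-16]
rack side corners [0.67043296 0.15484208 0.        ] [5.41972444e-01 1.36515714e-01 1.11022302e-16]
bottle [0.43586255 0.42622894 0.        ] beaker [ 6.39184692e-01 -4.19491035e-01 -1.11022302e-16] mouse [ 0.42006221 -0.42566477  0.        ]
[ 0.31984204 -0.60007242  0.3721304 ] [[ 0.35805253 -0.93370066 -0.00120503]
 [-0.88281284 -0.33895792  0.32519073]
 [-0.30403925 -0.11537155 -0.94564768]] 366.95567068946804
[[ 9.33487247e-01  3.58610516e-01 -2.40379550e-04]
 [ 3.58610557e-01 -9.33486617e-01  1.09706396e-03]
 [ 1.69027581e-04 -1.11029786e-03 -9.99999369e-01]]
```

Call:
drive_tool:
  moves:
    - [[0, 0, 0.105], [0, 0, 0], 0.085]
    - [[0, 0, 0.105], [0, 0, 0], 0.085]
    - [[0, 0, 0], [0.02, -0.03, 0], 0.085]
    - [[0, 0, 0], [0.03, -0.05, 0], 0.085]
    - [[0, 0, 0], [0.03, -0.05, 0], 0.085]

```text
time: 0.88
eef_pos: [0.3011, -0.4878, 0.248]
tcp_rot: [0.997, 0.078, 0.0, -0.0]
contact_force: [0.4, 0.7, 0.1]
opening: 0.994
finger_force: 0.0
```

Call:
drive_tool:
  moves:
    - [[0, 0, 0], [0.03, -0.05, 0], 0.085]
    - [[0, 0, 0], [0.03, -0.05, 0], 0.085]
    - [[0, 0, 0], [0.03, -0.05, 0], 0.085]
    - [[0, 0, 0], [0.03, -0.05, 0], 0.085]
    - [[0, 0, 0], [0.03, -0.05, 0], 0.085]

```text
time: 1.5
eef_pos: [0.4103, -0.217, 0.2485]
tcp_rot: [0.997, 0.078, 0.0, 0.0]
contact_force: [0.2, -0.2, 0.3]
opening: 0.997
finger_force: 0.0
```

Call:
drive_tool:
  moves:
    - [[0, 0, 0], [0.03, -0.05, 0], 0.085]
    - [[0, 0, 0], [0.03, -0.05, 0], 0.085]
    - [[0, 0, 0], [0.03, -0.05, 0], 0.085]
    - [[0, 0, 0], [0.03, -0.05, 0], 0.085]
    - [[0, 0, 0], [0.03, -0.05, 0], 0.085]

```text
time: 2.12
eef_pos: [0.5195, 0.0535, 0.2486]
tcp_rot: [0.997, 0.078, 0.0, 0.0]
contact_force: [0.9, 0.2, 1.0]
opening: 0.993
finger_force: 0.0
```

Call:
drive_tool:
  moves:
    - [[0, 0, 0], [0.03, -0.03, 0], 0.085]
    - [[0, 0, 0], [0.02, -0.028, 0], 0.085]
    - [[0, 0, 0], [0, 0, 0], 0.085]
    - [[0, 0, 0], [0, 0, 0], 0.085]

```text
time: 2.62
eef_pos: [0.559, 0.1163, 0.2481]
tcp_rot: [0.997, 0.078, -0.0, 0.0]
contact_force: [-0.2, -0.0, 1.0]
opening: 0.999
finger_force: 0.0
```

```bash
python3 - <<'E'
from h import *
w=cam('wrist');cv2.imwrite('pics/w1.png',w['bgr'])
import pickle;pickle.dump(w,open('w1.pkl','wb'))
print(ctrl.get_state()['eef_pos'],proj(w,[.61,.126,.078]))
E
```

```text
[0.55895895 0.11592546 0.24814862] [275.88335622 122.77472813]
```

View pics/w1.png

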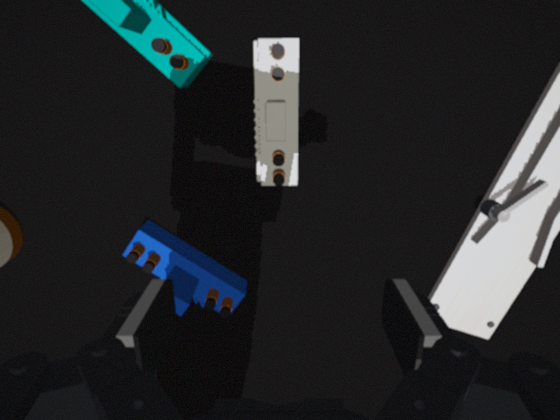

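Wrist view: white rack upright at cols 254-299, rows 38-185, fin top (265-285, 101-141). The teeth are on the left edge, rows 97-155, which is world +y and shifted back, so the nose points up (world +x). Now measuring the rack and lane edges.

```bash
python3 - <<'E'
from h import *
import pickle
w=pickle.load(open('w1.pkl','rb'))
g=cv2.cvtColor(w['bgr'],cv2.COLOR_BGR2HSV)
m=((g[...,2]>95)&(g[...,1]<70)).astype(np.uint8)
r=m.copy(); r[:, :235]=0; r[:,315:]=0; r[215:]=0
R_=[];
for y in range(50,178,3):
    xs=np.flatnonzero(r[y]); 
    if len(xs): R_.append((y,xs.min(),xs.max()+1))
R_=np.array(R_)
P=np.array([plane(w,(q[2],q[0]),.030)[:2] for q in R_]); 
vx,vy,x0,y0=cv2.fitLine(P.astype(np.float32),cv2.DIST_HUBER,0,1e-5,1e-5).ravel(); 
print('right edge dir deg',np.degrees(np.arctan2(vy,vx))%180)
n=np.array([-vy,vx])*np.sign(vx)
ys=np.flatnonzero(r[:,290]); e1,e2=plane(w,(276,ys.min()),.03)[:2],plane(w,(276,ys.max()+1),.03)[:2]
print('len',np.linalg.norm(e1-e2),'rack centre from outline',np.array([x0,y0])+n*.020,(e1+e2)/2)
print('fin',[plane(w,p,.078)[:2] for p in((265,101),(285,101),(286,141),(266,141))],plane(w,(275.3,121),.078))
# lane
l=m.copy(); l[:,:425]=0; cn=max(cv2.findContours(l,0,1)[0],key=cv2.contourArea)[:,0]
print(cv2.approxPolyDP(cn,5,True)[:,0].tolist())
left=[]
for y in list(range(80,190,3))+list(range(225,290,3)):
    xs=np.flatnonzero(l[y]); left.append(plane(w,(xs.min(),y),.004)[:2])
vx,vy,x0,y0=cv2.fitLine(np.float32(left),cv2.DIST_HUBER,0,1e-5,1e-5).ravel(); print('lane left edge dir',np.degrees(np.arctan2(vy,vx)),x0,y0)
E
```

```text
right edge dir deg 9.098651
len 0.1316437316357025 rack centre from outline [0.6195317  0.12716311] [0.61061606 0.12625078]
fin [array([0.62498326, 0.13683557]), array([0.62738813, 0.12157541]), array([0.59713978, 0.11581322]), array([0.59465132, 0.13161403])] [0.61127961 0.12666278 0.078     ]
[[559, 126], [522, 188], [544, 182], [500, 211], [477, 242], [471, 238], [488, 220], [479, 212], [430, 301], [448, 327], [488, 339], [535, 267], [543, 267], [559, 231], [559, 210], [537, 264], [530, 256], [559, 192]]
lane left edge dir -10.509578 0.5762518 -0.109737836
```

Call:
drive_tool:
  moves:
    - [[0, 0, 0], [0.03, -0.0015, 0.03], 0.07]
    - [[0, 0, 0], [0.023, -0.001, 0.04], 0.07]
    - [[0, 0, 0], [0, 0, 0.04], 0.07]
    - [[0, 0, 0], [0, 0, 0.04], 0.07]
    - [[0, 0, 0], [0, 0, 0], 0.07]

```text
time: 3.3
eef_pos: [0.6082, 0.126, 0.0944]
tcp_rot: [0.997, 0.078, -0.004, -0.0]
contact_force: [0.3, -0.6, 0.6]
opening: 0.817
finger_force: 0.0
```

```bash
python3 - <<'E'
from h import *
w=cam('wrist');cv2.imwrite('pics/w2.png',w['bgr'])
print(ctrl.get_state()['eef_pos'],ctrl.get_state()['tcp_rot'],proj(w,[.6113,.1267,.078]))
E
```

```text
[0.61025587 0.12631487 0.09736529] [ 9.96981625e-01  7.76211005e-02 -1.61367595e-03 -1.44616273e-05] [277.66312043 275.46054855]
```

View pics/w2.png

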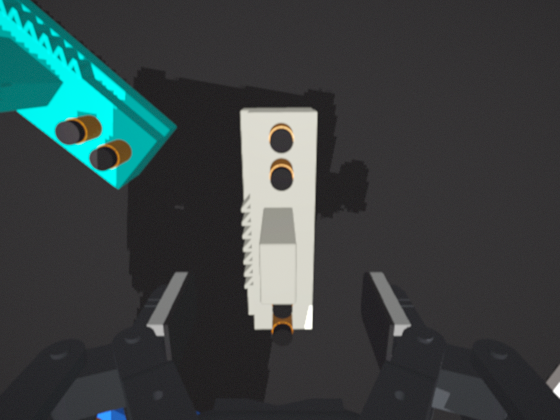

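The fin, centred at col 278, sits midway between the pads (cols 168 and 390), with the teeth on the left at rows 200-290. Descending and gripping.

Call:
drive_tool:
  moves:
    - [[0, 0, 0], [0.001, 0, 0.02], 0.07]
    - [[0, 0, 0], [0, 0, 0.018], 0.07]
    - [[0, 0, 0], [0, 0, 0], 0.05]
    - [[0, 0, 0], [0, 0, 0], 0.01]
    - [[0, 0, 0], [0, 0, 0], 0.0]
  grip_force: 60

```text
time: 3.98
eef_pos: [0.6129, 0.1276, 0.0612]
tcp_rot: [0.997, 0.078, 0.001, 0.0]
contact_force: [-1.0, -0.3, -0.6]
opening: 0.183
finger_force: 20.4
```

Call:
drive_tool:
  moves:
    - [[0, 0, 0], [0, 0, 0], 0.0]
    - [[0, 0, 0], [0, 0, 0], 0.0]
    - [[0, 0, 0], [0, 0, 0], 0.0]
    - [[0, 0, 0], [0, 0, 0], 0.0]

```text
time: 4.47
eef_pos: [0.613, 0.1276, 0.0612]
tcp_rot: [0.997, 0.078, 0.001, 0.0]
contact_force: [0.2, -0.7, 4.0]
opening: 0.18
finger_force: 59.4
```

Call:
drive_tool:
  moves:
    - [[0, 0, 0], [0, 0, -0.03], 0.0]
    - [[0, 0, 0], [0, 0, -0.05], 0.0]
    - [[0, 0, 0.114], [0, 0, -0.04], 0.0]
    - [[0, 0, 0.114], [0, 0, 0], 0.0]
    - [[0, 0, 0.113], [0, 0, 0], 0.0]

```text
time: 5.1
eef_pos: [0.6115, 0.1275, 0.1795]
tcp_rot: [0.996, -0.094, -0.001, 0.0]
contact_force: [-1.1, 0.8, -2.2]
opening: 0.178
finger_force: 58.8
```

Call:
drive_tool:
  moves:
    - [[0, 0, 0], [-0.01, 0.04, 0], 0.0]
    - [[0, 0, 0], [-0.02, 0.06, 0], 0.0]
    - [[0, 0, 0], [-0.02, 0.06, 0], 0.0]
    - [[0, 0, 0], [-0.02, 0.06, 0], 0.0]
    - [[0, 0, 0], [-0.02, 0.06, 0], 0.0]

```text
time: 5.72
eef_pos: [0.4719, -0.1295, 0.1789]
tcp_rot: [0.996, -0.092, -0.001, -0.0]
contact_force: [0.9, -0.0, -2.3]
opening: 0.18
finger_force: 59.1
```

Call:
drive_tool:
  moves:
    - [[0, 0, 0], [0, 0, 0], 0.0]
    - [[0, 0, 0], [0, 0, 0], 0.0]
    - [[0, 0, 0], [0, 0, 0], 0.0]

```text
time: 6.1
eef_pos: [0.4742, -0.1274, 0.1798]
tcp_rot: [0.996, -0.091, -0.001, -0.0]
contact_force: [-0.1, 0.0, -1.7]
opening: 0.175
finger_force: 59.6
```

```bash
python3 - <<'E'
from h import *
w=cam('wrist');cv2.imwrite('pics/w3.png',w['bgr'])
import pickle
a=cam('scene');b=cam('side');pickle.dump((w,a,b),open('w3.pkl','wb'))
print(ctrl.get_state()['eef_pos'],ctrl.get_state()['tcp_rot'],proj(w,[.5687,-.152,.008]),ctrl.get_state()['opening'])
E
```

```text
[ 0.47439076 -0.12749827  0.18011337] [ 9.95864039e-01 -9.08556465e-02 -2.18068814e-04 -1.38807613e-04] [287.22765524  60.78877758] 0.17908429509519333
```

View pics/w3.png

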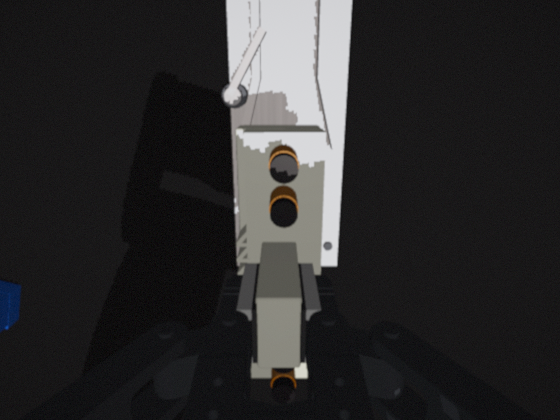

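Wrist view: rack in hand with its nose at row 130. Lane base edges are at cols 227 and 352 in row 0, the right mouth corner at (337,266), the pawl pivot at (234,95) and its tip at (264,33). Measuring lane and rack from this.

```bash
python3 - <<'E'
from h import *
import pickle
w,a,b=pickle.load(open('w3.pkl','rb'))
v=cv2.cvtColor(w['bgr'],cv2.COLOR_BGR2GRAY).astype(float)
def edge(rows,x0,x1,s,z):
    P=[]
    for y in rows:
        d=s*np.diff(v[y,x0:x1]); P.append(plane(w,(x0+d.argmax()+1,y),z)[:2])
    vx,vy,px,py=cv2.fitLine(np.float32(P),cv2.DIST_HUBER,0,1e-6,1e-6).ravel()
    if vx<0: vx,vy=-vx,-vy
    return np.array([px,py]),np.array([vx,vy])
L=edge(range(0,78,2),215,240,1,.008); Rr=edge(list(range(0,100,2))+list(range(150,235,3)),333,365,-1,.008)
for n,e in(('L',L),('R',Rr)): print(n,e[0],np.degrees(np.arctan2(e[1][1],e[1][0])))
n=lambda d:np.array([-d[1],d[0]])
print('width',(L[0]-Rr[0])@n(Rr[1]))
d=Rr[1]; lefts=L[0]@n(d); rights=Rr[0]@n(d); c=(lefts+rights)/2
# mouth edge
col=v[250:285,333]; row=250+(-np.diff(col)).argmax()+1; m=plane(w,(333,row),.008)[:2]; print('mouth row',row,m)
pv,tp=plane(w,(234,95),.036)[:2],plane(w,(264.5,32),.036)[:2]
for nm,p,ex in(('pivot',pv,(-.022,.040)),('tip',tp,(.020,.016))): print(nm,'lane y',p@n(d)-c,'expect',ex,'origin along from it',p@d-ex[0])
print('origin along from mouth',m@d+.17)
o=(m@d+.17)*d+c*n(d); print('origin',o)
tcp=np.array(ctrl.get_state()['eef_pos']); print('tcp in lane',(tcp[:2]-o)@d,(tcp[:2]-o)@n(d))
zb=tcp[2]-.0612
E1=edge(range(160,235,2),312,332,-1,zb+.03); print('rack R edge yaw',np.degrees(np.arctan2(E1[1][1],E1[1][0])),'rack centre lane y',(E1[0]-o)@n(d)+.02)
nose=plane(w,(285,131),zb+.03)[:2]; print('rack grip lane x',(nose-o)@d-.065)
# end corners in scene & side
q=np.degrees(2*np.arctan2(*np.array(ctrl.get_state()['tcp_rot'])[[1,0]])); print('tool yaw',q)
E
```

```text
L [ 0.59017694 -0.11099812] -10.374715
R [ 0.52770567 -0.19183572] -10.413567
width 0.09079791
mouth row 267 [ 0.39016209 -0.16250508]
pivot lane y 0.03894067865860651 expect (-0.022, 0.04) origin along from it 0.5852673478246754
tip lane y 0.017053562068148672 expect (0.02, 0.016) origin along from it 0.5832963636870467
origin along from mouth 0.583108722376652
origin [ 0.56484737 -0.15250233]
tcp in lane -0.0934862056009303 0.008241991249354598
rack R edge yaw -10.917118 rack centre lane y 0.011756205479439454
rack grip lane x -0.09523046575403826
tool yaw -10.42566775835398
```

Call:
drive_tool:
  moves:
    - [[0, 0, 0], [-0.016, 0.009, 0.02], 0.0]
    - [[0, 0, 0], [0, 0, 0.04], 0.0]
    - [[0, 0, 0], [0, 0, 0.03], 0.0]
    - [[0, 0, 0], [0, 0, 0], 0.0]
    - [[0, 0, 0], [0, 0, 0], 0.0]

```text
time: 6.88
eef_pos: [0.4577, -0.1346, 0.0915]
tcp_rot: [0.996, -0.092, 0.001, 0.0]
contact_force: [1.0, 0.0, -1.9]
opening: 0.174
finger_force: 59.5
```

```bash
python3 - <<'E'
from h import *
import pickle
w=cam('wrist');cv2.imwrite('pics/w4.png',w['bgr']);pickle.dump(w,open('w4.pkl','wb'))
a=np.radians(-10.41);d=np.array([np.cos(a),np.sin(a)]);n=np.array([-d[1],d[0]]);o=np.array([.56485,-.1525])
s=ctrl.get_state();t=s['eef_pos'];print(t,'tcp lane',(t[:2]-o)@d,(t[:2]-o)@n,'yaw',np.degrees(2*np.arctan2(s['tcp_rot'][1],s['tcp_rot'][0])))
E
```

```text
[ 0.45805166 -0.13492462  0.09207036] tcp lane -0.10821614121950783 -0.002011389583222282 yaw -10.511587523802781
```

View pics/w4.png

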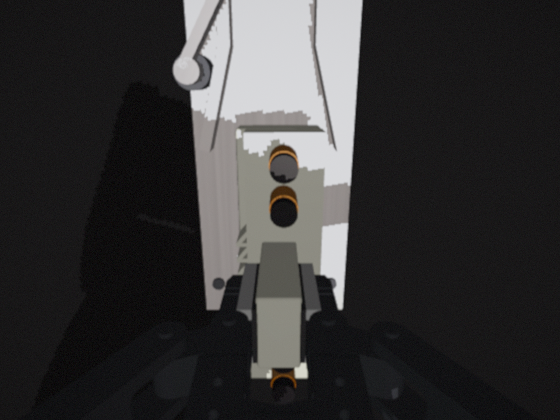

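Nearly centred: lane walls at cols 231 and 315 (row 30), rack right edge at col 323, vial caps at col 284, fin at col 279. Working out the lateral offset from these numbers.

```bash
python3 - <<'E'
from h import *
import pickle
w=pickle.load(open('w4.pkl','rb'))
a=np.radians(-10.41);d=np.array([np.cos(a),np.sin(a)]);n=np.array([-d[1],d[0]]);o=np.array([.56485,-.1525])
v=cv2.cvtColor(w['bgr'],cv2.COLOR_BGR2GRAY).astype(float)
def yl(x,y,z): p=plane(w,(x,y),z)[:2]-o; return np.round([p@d,p@n],4)
for y in (20,100,200,280):
    l=150+np.diff(v[y,150:220]).argmax()+1; r=335+(-np.diff(v[y,335:380])).argmax()+1
    print('base',y,l,r,yl(l,y,.008),yl(r,y,.008))
print('walls',yl(231,30,.022),yl(315.5,30,.022))
for y in (165,185,220):
    r=315+(-np.diff(v[y,315:333])).argmax()+1; l=228+(np.abs(np.diff(v[y,228:248]))).argmax()+1
    print('rack',l,r,yl(l,y,.061),yl(r,y,.061))
hs=cv2.cvtColor(w['bgr'],cv2.COLOR_BGR2HSV)
m=((v<75)).astype(np.uint8); m[:, :262]=0;m[:,306:]=0;m[:140]=0;m[225:]=0
for c in cv2.findContours(m,0,1)[0]:
    if cv2.contourArea(c)>150: (x,y),r=cv2.minEnclosingCircle(c); print('vial',x,y,r,yl(x,y,.083))
print('fin top',yl(258,285,.109),yl(300,285,.109),yl(257,360,.109),yl(301,360,.109))
print('nose',yl(281,131,.061))
E
```

```text
base 20 185 362 [0.0044 0.0453] [ 0.0042 -0.0452]
base 100 191 356 [-0.0349  0.0453] [-0.0351 -0.0447]
base 200 198 350 [-0.0921  0.0457] [-0.0924 -0.0449]
base 280 204 345 [-0.1462  0.0458] [-0.1465 -0.045 ]
walls [-0.002   0.0204] [-0.002  -0.0202]
rack 237 318 [-0.0594  0.0156] [-0.0595 -0.0192]
rack 237 332 [-0.0683  0.016 ] [-0.0684 -0.0257]
rack 239 318 [-0.0847  0.0157] [-0.0848 -0.0201]
vial 283.34759521484375 211.7567901611328 14.81828784942627 [-0.073 -0.004]
vial 282.3888854980469 197.5370330810547 12.863875389099121 [-0.0672 -0.0036]
fin top [-0.0896  0.0048] [-0.0897 -0.0092] [-0.1204  0.0057] [-0.1205 -0.0101]
nose [-0.045  -0.0033]
```

Call:
drive_tool:
  moves:
    - [[0, 0, 0], [0, -0.002, 0.01], 0.0]
    - [[0, 0, 0], [0, 0, 0.008], 0.0]
    - [[0, 0, 0], [0, 0, 0.004], 0.0]
    - [[0, 0, 0], [0, 0, 0.0], 0.0]
    - [[0, 0, 0], [0, 0, 0], 0.0]

```text
time: 7.55
eef_pos: [0.4572, -0.1327, 0.0692]
tcp_rot: [0.996, -0.092, -0.0, -0.0]
contact_force: [-2.5, 0.9, 5.6]
opening: 0.181
finger_force: 60.7
```

Call:
drive_tool:
  moves:
    - [[0, 0, 0], [0.01, 0, 0], 0.0]
    - [[0, 0, 0], [0.015, 0, 0], 0.0]
    - [[0, 0, 0], [0.015, 0, 0], 0.0]
    - [[0, 0, 0], [0.01, 0, 0], 0.0]
    - [[0, 0, 0], [0, 0, 0], 0.0]

```text
time: 8.18
eef_pos: [0.5077, -0.1421, 0.0691]
tcp_rot: [0.996, -0.092, 0.001, 0.0]
contact_force: [1.2, 0.9, 3.4]
opening: 0.176
finger_force: 60.4
```

```bash
cat > st.py <<'E'
from h import *
a=np.radians(-10.41);d=np.array([np.cos(a),np.sin(a)]);n=np.array([-d[1],d[0]]);o=np.array([.56485,-.1525])
s=ctrl.get_state();t=s['eef_pos'];f=s['contact_force']
print('t',s['time'],'tcp lane',np.round([(t[:2]-o)@d,(t[:2]-o)@n,t[2]],4),'f lane',np.round([f[:2]@d,f[:2]@n,f[2]],1),'yaw',np.degrees(2*np.arctan2(s['tcp_rot'][1],s['tcp_rot'][0])),s['wrist_torque'])
E
python3 st.py
```

```text
t 8.175 tcp lane [-0.0581 -0.0001  0.0691] f lane [1.  1.1 3.4] yaw -10.56023957782225 [ 0.35674945 -0.18151885  0.08809853]
```

Call:
drive_tool:
  moves:
    - [[0, 0, 0], [0.01, 0, 0], 0.0]
    - [[0, 0, 0], [0.01, 0, 0], 0.0]
    - [[0, 0, 0], [0.01, 0, 0], 0.0]
    - [[0, 0, 0], [0.01, 0, 0], 0.0]
    - [[0, 0, 0], [0, 0, 0], 0.0]

```text
time: 8.8
eef_pos: [0.5461, -0.1491, 0.0692]
tcp_rot: [0.996, -0.092, 0.0, -0.0]
contact_force: [-2.1, 1.0, 5.2]
opening: 0.178
finger_force: 60.8
```

```bash
python3 st.py
```

```text
t 8.8 tcp lane [-0.0191 -0.0001  0.0692] f lane [-2.3  0.6  5.2] yaw -10.57010764832706 [ 0.3533811   0.12001264 -0.02170171]
```

Call:
drive_tool:
  moves:
    - [[0, 0, 0], [0.004, 0, 0], 0.0]
    - [[0, 0, 0], [0.004, 0, 0], 0.0]
    - [[0, 0, 0], [0.004, 0, 0], 0.0]
    - [[0, 0, 0], [0.004, 0, 0], 0.0]
    - [[0, 0, 0], [0, 0, 0], 0.0]

```text
time: 9.43
eef_pos: [0.5607, -0.1518, 0.0692]
tcp_rot: [0.996, -0.092, -0.001, -0.0]
contact_force: [-4.7, 1.5, 9.4]
opening: 0.178
finger_force: 61.2
```

```bash
python3 st.py
```

```text
t 9.425 tcp lane [-0.0042 -0.0001  0.0692] f lane [-4.9  0.6  9.4] yaw -10.55661819228377 [ 0.3771354   0.52020665 -0.01424072]
```

Call:
drive_tool:
  moves:
    - [[0, 0, 0], [0.002, 0, 0], 0.0]
    - [[0, 0, 0], [0.002, 0, 0], 0.0]
    - [[0, 0, 0], [0.002, 0, 0], 0.0]
    - [[0, 0, 0], [0.002, 0, 0], 0.0]
    - [[0, 0, 0], [0, 0, 0], 0.0]

```text
time: 10.05
eef_pos: [0.5683, -0.1532, 0.0693]
tcp_rot: [0.996, -0.092, -0.001, -0.0]
contact_force: [-6.5, 2.2, 9.5]
opening: 0.176
finger_force: 61.3
```

```bash
python3 st.py
```

```text
t 10.05 tcp lane [ 0.0035 -0.0001  0.0693] f lane [-6.8  1.   9.5] yaw -10.555720319401116 [ 0.42130445  0.73446211 -0.02913621]
```

Call:
drive_tool:
  moves:
    - [[0, 0, 0], [0.002, 0, -0.0005], 0.0]
    - [[0, 0, 0], [0.002, 0, 0], 0.0]
    - [[0, 0, 0], [0.002, 0, 0], 0.0]
    - [[0, 0, 0], [0.002, 0, 0], 0.0]
    - [[0, 0, 0], [0, 0, 0], 0.0]

```text
time: 10.68
eef_pos: [0.575, -0.1544, 0.0695]
tcp_rot: [0.996, -0.092, -0.003, -0.001]
contact_force: [-8.5, 1.9, 10.0]
opening: 0.179
finger_force: 61.5
```

```bash
python3 st.py
```

```text
t 10.675 tcp lane [ 0.0103 -0.      0.0695] f lane [-8.7  0.3 10. ] yaw -10.541613553527524 [ 0.44922112  1.26870038 -0.00972742]
```

Call:
drive_tool:
  moves:
    - [[0, 0, 0], [0.002, 0, 0], 0.0]
    - [[0, 0, 0], [0.002, 0, 0], 0.0]
    - [[0, 0, 0], [0, 0, 0], 0.0]
    - [[0, 0, 0], [0, 0, 0], 0.0]

```text
time: 11.18
eef_pos: [0.5789, -0.1551, 0.0695]
tcp_rot: [0.996, -0.092, -0.003, -0.001]
contact_force: [-8.9, 2.5, 9.7]
opening: 0.178
finger_force: 61.4
```

```bash
python3 st.py; python3 - <<'E'
from h import *
import pickle
I=[cam(n) for n in('wrist','scene','side')]; pickle.dump(I,open('w5.pkl','wb'))
w=cv2.resize(I[0]['bgr'][0:200,170:390],None,fx=1.8,fy=1.8)
s=cv2.resize(I[1]['bgr'][200:290,200:290],(400,400),interpolation=2)
t=cv2.resize(I[2]['bgr'][150:230,240:350],(400,291),interpolation=2)
o=np.zeros((600,800,3),np.uint8); o[:360,:396]=w; o[:400,400:]=s; o[600-235:,:323]=cv2.resize(t,(323,235)); cv2.imwrite('pics/m5.png',o)
E
```

```text
t 11.175 tcp lane [ 0.0143 -0.0001  0.0695] f lane [-9.2  0.9  9.7] yaw -10.544831277357366 [0.43841492 1.23799107 0.00679969]
```

View pics/m5.png

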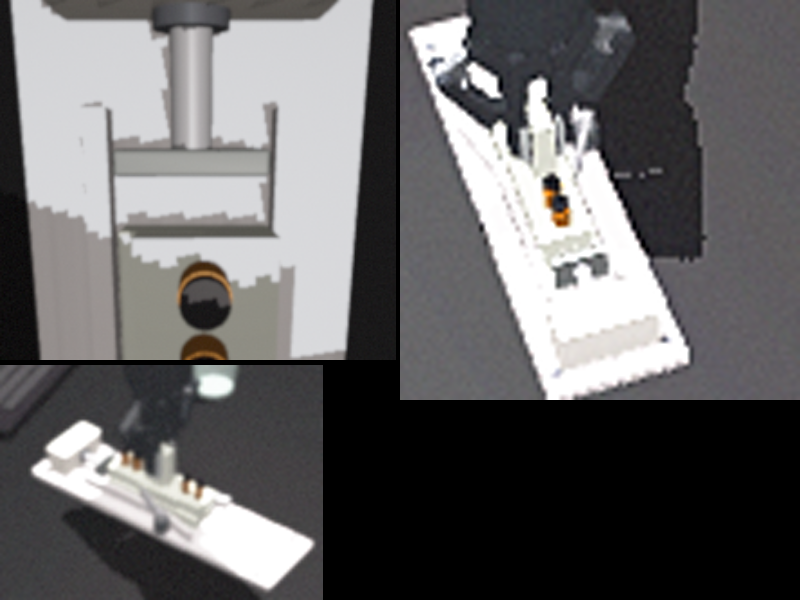

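The wrist crop shows the pad clearly: its face is at about full-image row 97 and the rack nose at about row 130, so roughly 14 mm of gap remains. The pawl arm lies against the teeth in the side view. Measuring the gap.

```bash
python3 - <<'E'
from h import *
import pickle
w=pickle.load(open('w5.pkl','rb'))[0]
a=np.radians(-10.41);d=np.array([np.cos(a),np.sin(a)]);n=np.array([-d[1],d[0]]);o=np.array([.56485,-.1525])
c=170+150/1.8
v=cv2.cvtColor(w['bgr'],cv2.COLOR_BGR2GRAY).astype(int); print(v[75:140,int(c)].tolist(), v[75:140,300].tolist())
for r,z in((83.5,.037),(97.5,.037),(130.5,.038)): print(r,(plane(w,(c,r),z)[:2]-o)@d)
E
```

```text
[215, 216, 212, 189, 153, 144, 138, 116, 110, 137, 155, 161, 163, 163, 164, 162, 162, 163, 162, 162, 157, 140, 142, 187, 213, 217, 215, 216, 216, 216, 215, 216, 216, 216, 216, 216, 216, 217, 216, 217, 216, 216, 217, 217, 213, 191, 156, 146, 143, 132, 107, 89, 89, 91, 89, 83, 111, 170, 205, 215, 217, 217, 217, 216, 216] [215, 216, 212, 189, 154, 141, 130, 105, 109, 139, 156, 163, 164, 165, 167, 167, 169, 170, 171, 170, 165, 148, 155, 192, 214, 216, 216, 216, 215, 216, 216, 215, 216, 216, 216, 216, 216, 216, 216, 216, 216, 216, 216, 217, 212, 191, 154, 145, 142, 130, 106, 88, 85, 83, 85, 83, 122, 187, 213, 218, 217, 217, 216, 217, 217]
83.5 0.09653447099094815
97.5 0.09110000679028216
130.5 0.0778866380004131
```

Call:
drive_tool:
  moves:
    - [[0, 0, 0], [0.002, 0, -0.0003], 0.0]
    - [[0, 0, 0], [0.002, 0, 0], 0.0]
    - [[0, 0, 0], [0.002, 0, 0], 0.0]
    - [[0, 0, 0], [0.002, 0, 0], 0.0]
    - [[0, 0, 0], [0.002, 0, 0], 0.0]

```text
time: 11.95
eef_pos: [0.5885, -0.1569, 0.0695]
tcp_rot: [0.996, -0.092, -0.003, -0.001]
contact_force: [-9.1, 2.6, 10.0]
opening: 0.176
finger_force: 61.3
```

```bash
python3 st.py
```

```text
t 11.95 tcp lane [ 0.0241 -0.      0.0695] f lane [-9.4  0.9 10. ] yaw -10.542769050514133 [0.43649468 1.30286781 0.00230939]
```

Call:
drive_tool:
  moves:
    - [[0, 0, 0], [0.002, 0, 0], 0.0]
    - [[0, 0, 0], [0.002, 0, 0], 0.0]
    - [[0, 0, 0], [0.002, 0, 0], 0.0]
    - [[0, 0, 0], [0, 0, 0], 0.0]

```text
time: 12.45
eef_pos: [0.594, -0.1579, 0.0696]
tcp_rot: [0.996, -0.092, -0.004, -0.001]
contact_force: [-10.5, 3.6, 11.8]
opening: 0.177
finger_force: 61.6
```

```bash
python3 st.py
```

```text
t 12.45 tcp lane [ 0.0296 -0.      0.0696] f lane [-11.    1.7  11.8] yaw -10.54206982729102 [ 0.5021272   1.50812929 -0.00871793]
```

Call:
drive_tool:
  moves:
    - [[0, 0, 0], [0.002, 0, 0], 0.0]
    - [[0, 0, 0], [0.002, 0, 0], 0.0]
    - [[0, 0, 0], [0.002, 0, 0], 0.0]
    - [[0, 0, 0], [0, 0, 0], 0.0]

```text
time: 12.95
eef_pos: [0.5988, -0.1588, 0.0698]
tcp_rot: [0.996, -0.092, -0.006, -0.001]
contact_force: [-15.0, 2.7, 15.2]
opening: 0.18
finger_force: 62.1
```

```bash
python3 st.py; python3 - <<'E'
from h import *
w=cam('wrist')
v=cv2.cvtColor(w['bgr'],cv2.COLOR_BGR2GRAY).astype(int); print(v[20:140,253].tolist())
import pickle;pickle.dump(w,open('w6.pkl','wb'))
E
```

```text
t 12.95 tcp lane [ 0.0345 -0.0001  0.0698] f lane [-15.3  -0.   15.2] yaw -10.529641151349761 [ 0.56159359  2.12462581 -0.06619569]
[212, 212, 212, 212, 212, 213, 214, 212, 213, 212, 212, 212, 213, 213, 213, 213, 213, 214, 213, 214, 214, 213, 214, 214, 213, 214, 213, 213, 213, 214, 214, 212, 204, 190, 163, 121, 90, 87, 120, 176, 200, 203, 203, 204, 210, 214, 215, 215, 215, 215, 215, 215, 215, 215, 215, 215, 215, 215, 214, 215, 215, 215, 215, 215, 215, 216, 215, 216, 215, 215, 215, 215, 216, 216, 216, 216, 215, 216, 216, 216, 216, 216, 216, 216, 216, 216, 217, 213, 189, 154, 144, 140, 118, 74, 51, 46, 46, 65, 104, 138, 157, 163, 163, 162, 162, 161, 161, 159, 159, 157, 144, 130, 169, 204, 217, 217, 216, 217, 218, 213]
```

Contact felt: force is rising and the nose is at the pad. Continuing to about 18 mm of press, easing the downward load slightly.

Call:
drive_tool:
  moves:
    - [[0, 0, 0], [0.002, 0, -0.0006], 0.0]
    - [[0, 0, 0], [0.002, 0, 0], 0.0]
    - [[0, 0, 0], [0.002, 0, 0], 0.0]
    - [[0, 0, 0], [0, 0, 0], 0.0]

```text
time: 13.5
eef_pos: [0.6037, -0.1597, 0.07]
tcp_rot: [0.996, -0.092, -0.007, -0.001]
contact_force: [-17.1, 3.5, 14.8]
opening: 0.179
finger_force: 62.1
```

```bash
python3 st.py
```

```text
t 13.5 tcp lane [ 0.0396 -0.0001  0.07  ] f lane [-17.4   0.4  14.8] yaw -10.520807334698413 [ 0.52416322  2.4968863  -0.09820456]
```

Call:
drive_tool:
  moves:
    - [[0, 0, 0], [0.002, 0, -0.0003], 0.0]
    - [[0, 0, 0], [0.002, 0, 0], 0.0]
    - [[0, 0, 0], [0, 0, 0], 0.0]
    - [[0, 0, 0], [0, 0, 0], 0.0]

```text
time: 14.0
eef_pos: [0.607, -0.1603, 0.0702]
tcp_rot: [0.996, -0.092, -0.008, -0.001]
contact_force: [-18.3, 3.7, 15.1]
opening: 0.177
finger_force: 62.3
```

```bash
python3 st.py; python3 - <<'E'
from h import *
w=cam('wrist')
v=cv2.cvtColor(w['bgr'],cv2.COLOR_BGR2GRAY).astype(int)
a=np.radians(-10.41);d=np.array([np.cos(a),np.sin(a)]);o=np.array([.56485,-.1525])
col=v[:,253]; print(col[80:140].tolist())
for r in (100,110,120,130): print(r,(plane(w,(253,r),.037)[:2]-o)@d)
E
```

```text
t 14.0 tcp lane [ 0.0429 -0.      0.0702] f lane [-18.7   0.3  15.1] yaw -10.513982167079757 [ 0.54196907  2.72205811 -0.08169307]
[211, 214, 215, 215, 215, 215, 216, 215, 215, 216, 215, 214, 215, 216, 215, 216, 215, 217, 216, 215, 216, 216, 216, 216, 216, 216, 216, 213, 189, 155, 144, 139, 111, 67, 46, 45, 46, 59, 99, 134, 155, 165, 164, 162, 162, 161, 159, 160, 159, 157, 141, 125, 167, 204, 216, 214, 198, 167, 148, 144]
100 0.11830184805772227
110 0.11432118984794222
120 0.11026813662517453
130 0.10614069532688197
```

Call:
drive_tool:
  moves:
    - [[0, 0, 0], [0.002, 0, -0.0003], 0.0]
    - [[0, 0, 0], [0.0015, 0, 0], 0.0]
    - [[0, 0, 0], [0, 0, 0], 0.0]
    - [[0, 0, 0], [0, 0, 0], 0.0]

```text
time: 14.55
eef_pos: [0.61, -0.1609, 0.0702]
tcp_rot: [0.996, -0.092, -0.009, -0.001]
contact_force: [-19.2, 4.1, 15.3]
opening: 0.18
finger_force: 62.2
```

```bash
python3 st.py; python3 - <<'E'
from h import *
w=cam('wrist')
v=cv2.cvtColor(w['bgr'],cv2.COLOR_BGR2GRAY).astype(int)
a=np.radians(-10.41);d=np.array([np.cos(a),np.sin(a)]);o=np.array([.56485,-.1525])
print(v[110:140,253].tolist(),(plane(w,(253,131.5),.037)[:2]-o)@d)
b=cam('side');wc=cv2.resize(w['bgr'][90:400,150:410],(500,596),interpolation=2)
out=np.zeros((600,800,3),np.uint8);out[:596,:500]=wc
out[:300,500:]=cv2.resize(b['bgr'][165:225,250:310],(300,300),interpolation=2);cv2.imwrite('pics/m7.png',out)
E
```

```text
t 14.55 tcp lane [ 0.0459 -0.0001  0.0702] f lane [-19.7   0.6  15.3] yaw -10.514416106283505 [ 0.57929397  2.87269398 -0.10576724]
[144, 140, 113, 66, 46, 46, 49, 57, 96, 133, 154, 163, 164, 162, 161, 160, 160, 159, 159, 156, 144, 137, 171, 204, 213, 211, 211, 208, 185, 153] 0.10853446526430459
```

Call:
drive_tool:
  moves:
    - [[0, 0, 0], [-0.002, 0, 0], 0.0]
    - [[0, 0, 0], [-0.002, 0, 0], 0.0]
    - [[0, 0, 0], [0, 0, 0], 0.0]
    - [[0, 0, 0], [0, 0, 0], 0.0]

```text
time: 15.15
eef_pos: [0.6093, -0.1607, 0.0697]
tcp_rot: [0.996, -0.092, -0.004, -0.001]
contact_force: [-7.6, 2.7, 6.1]
opening: 0.174
finger_force: 60.7
```

```bash
python3 st.py
```

```text
t 15.15 tcp lane [ 0.0452 -0.0001  0.0697] f lane [-8.   1.3  6.1] yaw -10.555039773577048 [ 0.31769993  1.10939948 -0.09127454]
```

Call:
drive_tool:
  moves:
    - [[0, 0, 0], [-0.001, 0, 0], 0.0]
    - [[0, 0, 0], [-0.001, 0, 0], 0.0]
    - [[0, 0, 0], [0, 0, 0], 0.0]
    - [[0, 0, 0], [0, 0, 0], 0.0]

```text
time: 15.65
eef_pos: [0.6089, -0.1607, 0.0696]
tcp_rot: [0.996, -0.092, -0.001, -0.0]
contact_force: [-4.4, 1.9, 0.8]
opening: 0.176
finger_force: 60.0
```

```bash
python3 st.py
```

```text
t 15.65 tcp lane [ 0.0448 -0.0001  0.0696] f lane [-4.7  1.1  0.8] yaw -10.556888228489726 [ 0.43657884  0.77148504 -0.05310118]
```

Call:
drive_tool:
  moves:
    - [[0, 0, 0], [-0.001, 0, 0], 0.0]
    - [[0, 0, 0], [0, 0, 0], 0.02]
    - [[0, 0, 0], [0, 0, 0], 0.04]
    - [[0, 0, 0], [0, 0, 0], 0.05]
    - [[0, 0, 0], [0, 0, 0], 0.05]
  grip_force: 20

```text
time: 16.27
eef_pos: [0.6093, -0.1611, 0.0707]
tcp_rot: [0.996, -0.092, 0.001, 0.0]
contact_force: [-0.8, 0.1, 0.4]
opening: 0.588
finger_force: 0.0
```

```bash
python3 st.py; python3 - <<'E'
from h import *
w=cam('wrist')
v=cv2.cvtColor(w['bgr'],cv2.COLOR_BGR2GRAY).astype(int)
a=np.radians(-10.41);d=np.array([np.cos(a),np.sin(a)]);o=np.array([.56485,-.1525])
print(v[100:150,253].tolist())
for r in (125,130,135):print(r,(plane(w,(253,r),.037)[:2]-o)@d-.0911)
E
```

```text
t 16.275 tcp lane [ 0.0452 -0.0004  0.0707] f lane [-0.8 -0.1  0.4] yaw -10.552222980074573 [-0.06106642 -0.02106981  0.0144089 ]
[215, 215, 216, 215, 216, 217, 216, 216, 216, 216, 208, 182, 152, 140, 115, 75, 49, 44, 52, 81, 120, 150, 162, 164, 164, 163, 162, 161, 161, 159, 157, 150, 123, 134, 189, 214, 217, 217, 217, 217, 217, 217, 217, 217, 217, 217, 213, 190, 156, 143]
125 0.019859006785374098
130 0.01776892361803789
135 0.015660563412138423
```

Call:
drive_tool:
  moves:
    - [[0, 0, 0], [0, 0, -0.02], 0.05]
    - [[0, 0, 0], [0, 0, -0.04], 0.05]
    - [[0, 0, 0], [0, 0, -0.05], 0.05]
    - [[0, 0, 0], [0, 0, 0], 0.05]
    - [[0, 0, 0], [0, 0, 0], 0.05]

```text
time: 16.95
eef_pos: [0.6089, -0.1609, 0.1813]
tcp_rot: [0.996, -0.092, 0.001, 0.0]
contact_force: [-0.1, 1.1, -0.8]
opening: 0.586
finger_force: 0.0
```

```bash
python3 st.py; python3 - <<'E'
from h import *
w=cam('wrist');b=cam('side')
out=np.zeros((600,800,3),np.uint8);out[:420,:560]=w['bgr']
out[:240,560:]=cv2.resize(b['bgr'][160:220,250:310],(240,240),interpolation=2);cv2.imwrite('pics/m8.png',out)
E
```

```text
t 16.95 tcp lane [ 0.0449 -0.0003  0.1813] f lane [-0.3  1.1 -0.8] yaw -10.551171717976453 [-0.02831375 -0.03119336  0.05536076]
```

View pics/m8.png

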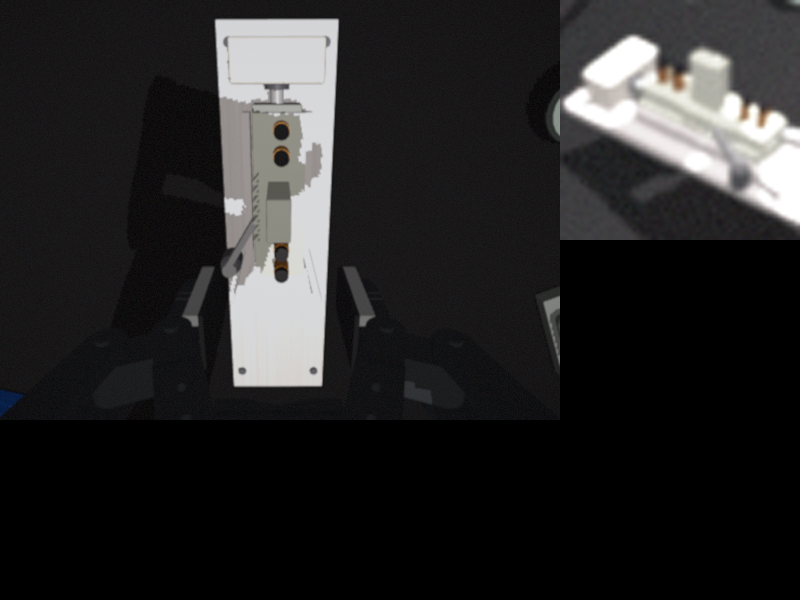

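The rack lies flat in the lane with its nose on the pad at (276,108). The pawl arm is in the teeth at (252,222), the gripper is clear, and nothing else has moved. Handing in.

```bash
python3 -c "
from plant import ctrl
print(ctrl.sign_off())"
```

```text
the job is handed in; nothing more can be done
None
```

I slid the white rack into the lane and let go; the pawl holds it flat with the pad pressed in about 16 mm by my camera estimate, and I handed the job in at about 17 s (no verdict was returned).

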